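# Raise the dust hood's sash to the green mark

## Task

The small white dust hood on the bench has a counterbalanced sliding sash with a blue lip along its bottom edge. Raise the sash (a push from under the lip does it) until its bottom edge is level with the green height marker on the frame (not the orange one), leave it there and take your hand away.

Things in the scene. Friction and masses are not known exactly. Their poses are not given: they have to be found in the camera images.
- sash (a joint): height of the vertical sliding sash above its closed position, in m: 0 closed, 0.19 at the upper stop; grows upward. Counterbalanced: it stays at whatever height it is left, and about 3 N moves it either way, plus a little damping (6 N per m/s). The white hood it belongs to (280 mm wide, 220 mm deep, 570 mm high) is fixed.
- sash_edge (a point): middle of the lower front edge of the sash's blue lip, 140 mm above the table when closed; moves with the sash. Axes: x level, into the hood; y level, along the lip to the left; z up. The lip is a level shelf 190 mm wide, 11 mm thick, standing out 40 mm before the hood's base and frame; the pane's frame above it lies 48 mm behind this edge. Below the lip the space before the base is free.
- mark_green: green height marker: a fixed clip 36 mm wide, 18 mm high, 12 mm thick, with a white line at mid-height, on the front of the left or right upright, beyond the lip's end. Origin: on the upright's face at the height of the white line; z up.
- mark_orange: orange height marker of the same shape and size, on the other upright, at a height for another job. Origin as for the green one. The uprights are aluminium bars 125 mm to either side of the sash's middle.

How it is judged:
At the end, for the whole second after the job is handed in: The underside of the sash's lip is within 15 mm of the height of the green marker's white line, and the sash is at rest (z of sash_edge in the frame of mark_green between -0.015 and 0.015 m and velocity of joint sash between -0.01 and 0.01 m/s); the robot touches nothing.
It also fails if it takes over 35 s, if anything falls off the work surface, if the arm or the gripper's body presses on something with over 40 N, if the wrist force passes 120 N, or if a joint passes its speed limit or range.

## Robot

A 6-joint arm with a two-finger parallel gripper is mounted at the origin on a cart in front of the work surface, level with it; the furniture and walls round the work are solid. World frame = base frame: x ahead of the robot, y to its left, z up, the work surface at z = 0. Lengths are in m, angles in rad, forces in N, time in s.
With the tool pointing down it reaches from about 0.35 to 0.975 m from the base axis. Payload 4.9 kg.
Tool frame: the origin (TCP) lies midway between the tips of the shut fingers; the grasp point (between the pads) lies 19 mm behind it; z points along the fingers, y is the direction in which the jaws open and shut (so a half turn about z gives the same grasp; the last joint's range is limited). The gripper opens to 85 mm and grips with 20 to 120 N. Pads are 22 mm wide; open, the fingers measure 114 mm over their backs; the gripper's body (76 mm by 85 mm) begins 54 mm behind the grasp point. The pads swing forward as they close: fully open they stand 13 mm farther back than shut.
Start: joints at [1.175, 0.053, 1.613, -0, 1.476, -0.119], TCP at [0.171, 0.601, 0.231] pointing down, gripper open.
Joint ranges: [-3.01, 3.01], [-1.01, 2.22], [0.06, 2.58], [-1.02, 4.17], [0.09, 2.62], [-3.14, 3.14]. Speed limits (rad/s): [2.57, 2.57, 3.14, 3.14, 3.14, 3.14].

## Interface

Orientations are given as a 3x3 rotation matrix whose columns are the frame's x, y, z axes.
In Python, from plant import telemetry, optics, job gives the robot as it stands.
- The arm moves only by the tool jog_arm, never from a script. Its argument "motion" is a list of rows, each a list of 4 numbers: the shift along the world's x, y, z in m, then the turn about the world's z in degrees. In form: [[tx, ty, tz, yaw], ...]. A call has 1 to 5 rows; each row is the pose to reach, as a shift and turn from the pose commanded when the call began; what a row does not reach only later rows make up. A row lasts 1/12 s, in which the tool goes at most 41.7 mm and 7.16 degrees, less where a joint would pass 70% of its speed; a pose out of reach is approached as far as the arm can. A call with a gripper value outside its range is refused whole. "jaw" is the closure, from 0 (fully open) to 1 (shut), set as the call begins (left out, the last holds). The fingers move at their own pace and stop on an object; "newtons" is the grip in N (left out, the last holds). Time passes only in rows, so rows that repeat a pose let the fingers close. It gives the time, the measured TCP pose, the force and the opening at its end, in the units of the state.
- telemetry.observe(): the state, without advancing time (a new reading comes with each control period).
- optics.get_image(name): name is "scene" or "top" or "wrist"; returns the picture (480x640x3 uint8, red, green, blue); there is no depth.
- optics.camera_info(name): a dict with "K" (3x3 intrinsics, pixels), "k1" (the pictures are not rectified: a ray, as slopes to the right and down, at radius r is drawn at 1 + k1 r^2 times it, then the intrinsics apply), "rvec" (rotation vector, rad) and "tvec" (3), from world to camera coordinates, as OpenCV has them. Camera axes: x right, y down, z forward; pixel columns grow to the right and rows downward; lengths in m; the calibration is good to about 2 mm. A picture is of the moment at which its call begins: read the wrist's pose just before it. camera_info takes no time and is no camera call; for the wrist camera it gives the pose at the moment of the call.
- job.job_done(): hands the job in, once; it reports no verdict.
The state is a dict: "time_s": time; "joint_pos": joint angles; "qvel": joint speeds; "joint_torque": joint torques, N m; "eef_pos": TCP position; "ee_rot": TCP orientation; "wrist_force": force on the tool from outside, world axes, zero at the start; "torque": the same for the moment, N m; "finger_gap": finger opening in m.
Only numpy, scipy, OpenCV 4.12 (cv2) and the standard library are available. Lean on these libraries where they do the work, as an engineer would, in place of code of your own. Each camera call takes 0.05 s, during which the arm holds its last target. There are 200 camera calls.

## Working session

There is one attempt and no reset: what is moved stays moved. The work goes in short steps, Python scripts to look and compute and a tool call to move; the robot and the scene stay as the last step left them, time stands still between calls to the robot, and variables do not carry over. Pictures are saved under pics/ and viewed, about 8 in all and at most 12, crops included, and the job is handed in when it is done.

Besides the shell and the picture viewer there is one more tool, called after "Emit:" as a command line: name --pt "numbers of a row" for each row, then --argument value for the rest. jog_arm: Moves the arm, as the interface text tells. Its arguments: {"type":"object","properties":{"motion":{"type":"array","items":{"type":"array","items":{"type":"number"}}},"jaw":{"type":"number"},"newtons":{"type":"number"}},"required":["motion"]}

```bash
mkdir -p pics
cat > h.py <<'E'
import numpy as np,cv2
from plant import telemetry,optics,job
def cam(n):
    c=optics.camera_info(n);return np.array(c["K"],float),float(c["k1"]),cv2.Rodrigues(np.array(c["rvec"],float))[0],np.array(c["tvec"],float)
def ray(n,u,v):
    K,k1,R,t=cam(n);d=cv2.undistortPoints(np.array([[[u,v]]],float),K,np.array([k1,0,0,0.]))[0,0]
    return -R.T@t,R.T@np.array([d[0],d[1],1])
def proj(n,P):
    K,k1,R,t=cam(n);return cv2.projectPoints(np.array(P,float).reshape(-1,3),cv2.Rodrigues(R)[0],t,K,np.array([k1,0,0,0.]))[0][:,0]
def snap(n,f):
    im=optics.get_image(n);cv2.imwrite(f"pics/{f}.png",im[...,::-1]);return im
E
python3 - <<'E'
from h import *
for n in("scene","top"):
    snap(n,n+"1");o,d=ray(n,320,240);print(n,o,d,cam(n)[0][0,0])
print(telemetry.observe())
E
```

```text
scene [ 0.14169401 -0.06025587  0.86825498] [ 0.62836786  0.32027374 -0.70907127] 537.1430086797915
top [0.56632723 0.21930408 1.16009611] [ 0.13242238  0.00342302 -0.99123448] 566.6524914143639
{'time_s': 0.1, 'joint_pos': array([ 1.17498178e+00,  5.32805803e-02,  1.61415713e+00, -1.44415381e-07,
        1.47596550e+00, -1.18978601e-01]), 'qvel': array([ 0.00049516, -0.0013485 , -0.00280073, -0.00014582,  0.00020653,
        0.00159811]), 'joint_torque': array([ 2.02594815e-04, -3.94893980e+01, -3.71365106e+01, -4.33298214e-05,
        3.87726977e-03, -1.36389843e-06]), 'eef_pos': array([0.17059257, 0.60069214, 0.23019204]), 'ee_rot': array([[-9.61924959e-01,  2.73312800e-01, -6.97944805e-04],
       [ 2.73313607e-01,  9.61923532e-01, -1.67062359e-03],
       [ 2.14766720e-04, -1.79777234e-03, -9.99998361e-01]]), 'wrist_force': array([ 0.05452759,  0.27316239, -0.25726148]), 'torque': array([-0.0321202 , -0.04389859,  0.00264354]), 'finger_gap': 0.08505149032627275}
```

View pics/scene1.png

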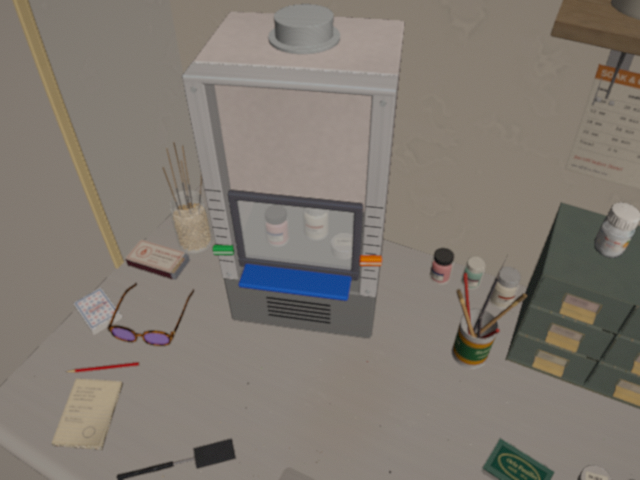

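View pics/top1.png

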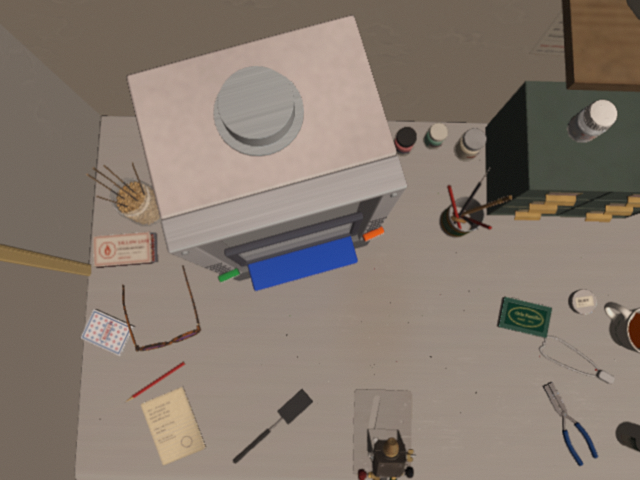

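The scene view shows the green marker on the left upright (223,250), the orange one on the right (371,260), and the blue lip around (295,282). The top view shows the lip at (303,263) and green at (229,275). I'll enlarge both.

Run:
```python
import cv2,numpy as np
a=cv2.imread("pics/scene1.png")[225:325,200:400];b=cv2.imread("pics/top1.png")[215:305,200:400]
r=lambda i,f:cv2.resize(i,None,fx=f,fy=f,interpolation=cv2.INTER_CUBIC)
cv2.imwrite("pics/c1.png",r(a,4));cv2.imwrite("pics/c2.png",r(b,4))
```

```text
(no output)
```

View pics/c1.png

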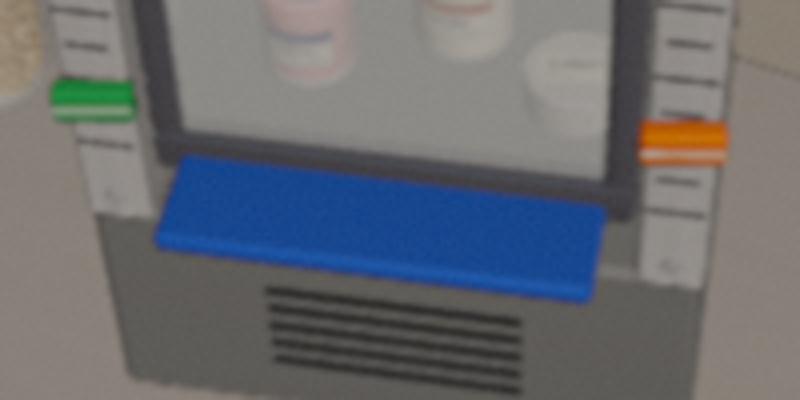

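View pics/c2.png

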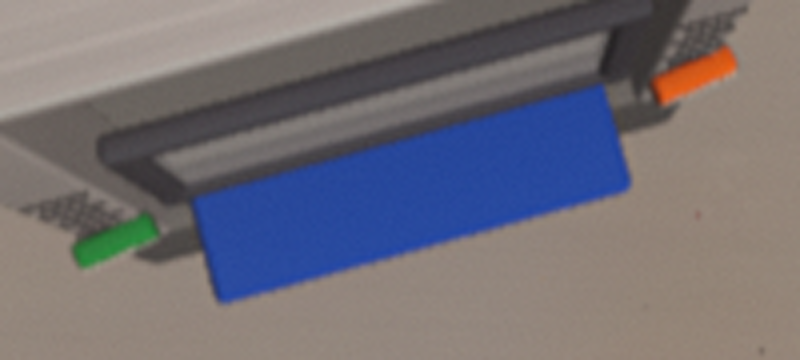

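Run:
```python
from h import *
def tri(s,t):
    (a,d),(b,e)=ray("scene",*s),ray("top",*t)
    k=np.linalg.lstsq(np.c_[d,-e],b-a,rcond=None)[0];p,q=a+k[0]*d,b+k[1]*e
    return (p+q)/2,np.linalg.norm(p-q)
S=lambda x,y:(200+(x-1.5)/4,225+(y-1.5)/4)
T=lambda x,y:(200+(x-1.5)/4,215+(y-1.5)/4)
L,e1=tri(S(158,236),T(222,302));R,e2=tri(S(588,290),T(629,187))
print("lip top front",L,R,e1,e2,np.linalg.norm(L-R))
y=(L-R)[:2];y/=np.linalg.norm(y);x=np.array([y[1],-y[0]]);print("x",x,"yaw",np.degrees(np.arctan2(x[1],x[0])))
m=(L+R)[:2]/2;print("mid",m)
for off in(-.028+.056,.040): 
  for nm,u in(("g",S(94,115)),("o",S(684,154))):
    o,d=ray("scene",*u);k=(off+x@(m-o[:2]))/(x@d[:2]);p=o+k*d;print(off,nm,p,"y",y@(p[:2]-m))
# clip top front edge centre triangulation (top front edge)
for nm,s,t in(("g",S(93,97),T(120,256)),("o",S(684,138),T(698,91))):
    p,e=tri(s,t);print(nm,"topfront",p,e,"hood xy",x@(p[:2]-m),y@(p[:2]-m))
```

```text
lip top front [0.60814131 0.33418286 0.16686952] [0.66257837 0.15696997 0.16680336] 0.00024801895986841465 0.00022879684902931487 0.18538555295004192
x [0.95591533 0.29364242] yaw 17.076149049837237
mid [0.63535984 0.24557642]
0.028 g [0.62580337 0.37204035 0.20792203] y 0.12369499992600179
0.028 o [0.69930741 0.13275737 0.22622586] y -0.1266231765997286
0.04 g [0.63565454 0.38083717 0.19448488] y 0.12921129282382504
0.04 o [0.71065431 0.136685   0.21316118] y -0.12620062116481987
g topfront [0.62432005 0.37043223 0.22102232] 0.0016961852153909544 hood xy 0.026109855754367695 0.12259333876834112
o topfront [0.69611817 0.13306222 0.23852341] 0.0016137124039488893 hood xy 0.02504087459050319 -0.12539526338952303
```

The sash starts about 15 mm open: lip underside is at z ≈ 0.156, and the green line at ≈ 0.210. Since the tool stays pointing down, I'll open the jaws along the hood's x. That puts one finger's back under the lip, because it stands out beyond the gripper's body. First I move in front of the hood.

Emit:
jog_arm --pt "0.027 -0.031 0 -7" --pt "0.054 -0.062 0 -14" --pt "0.081 -0.093 0 -21" --pt "0.108 -0.124 0 -28" --pt "0.135 -0.155 0 -35" --jaw 0

```text
time_s: 0.52
eef_pos: [0.3063, 0.4445, 0.2307]
ee_rot: [[-0.627, 0.779, -0.0], [0.779, 0.627, -0.001], [-0.0, -0.001, -1.0]]
wrist_force: [0.4, -0.8, -0.2]
finger_gap: 0.0856
```

Emit:
jog_arm --pt "0.027 -0.031 0 -7" --pt "0.054 -0.062 0 -14" --pt "0.081 -0.093 0 -21" --pt "0.108 -0.124 0 -22" --pt "0.135 -0.155 0 -22"

```text
time_s: 0.93
eef_pos: [0.4415, 0.2894, 0.2309]
ee_rot: [[-0.294, 0.956, -0.0], [0.956, 0.294, -0.0], [0.0, -0.0, -1.0]]
wrist_force: [0.1, 1.1, -0.4]
finger_gap: 0.0854
```

Emit:
jog_arm --pt "0.025 -0.03 0 0" --pt "0.05 -0.06 0 0" --pt "0.07 -0.084 -0.02 0" --pt "0.07 -0.084 -0.06 0" --pt "0.07 -0.084 -0.1 0"

```text
time_s: 1.35
eef_pos: [0.5133, 0.2058, 0.132]
ee_rot: [[-0.291, 0.957, 0.005], [0.957, 0.291, 0.001], [-0.0, 0.005, -1.0]]
wrist_force: [0.2, 0.6, 0.1]
finger_gap: 0.0853
```

Emit:
jog_arm --pt "0 0 -0.04 0" --pt "0 0 -0.08 0" --pt "0 0 -0.105 0" --pt "0 0 -0.105 0"

```text
time_s: 1.68
eef_pos: [0.5047, 0.2055, 0.0188]
ee_rot: [[-0.294, 0.956, -0.014], [0.956, 0.294, -0.004], [0.001, -0.014, -1.0]]
wrist_force: [-0.8, 0.3, -0.8]
finger_gap: 0.0856
```

Run:
```python
from h import *
s=telemetry.observe();p=s["eef_pos"];print(p,s["wrist_force"])
im=snap("scene","s2");print(proj("scene",p),proj("top",p))
w=snap("wrist","w2")
a=cv2.resize(im[150:450,150:450],(600,600));b=cv2.resize(w,(0,0),fx=.3,fy=.3)
c=np.zeros((600,800,3),np.uint8);c[:,:600]=a;c[:144,600:792]=b
cv2.imwrite("pics/m2.png",c[...,::-1])
```

```text
[0.50474173 0.20548129 0.01879247] [-0.84814935  0.30692054 -0.8227229 ]
[[280.27571175 405.65351712]] [[326.59455161 347.18805045]]
```

View pics/m2.png

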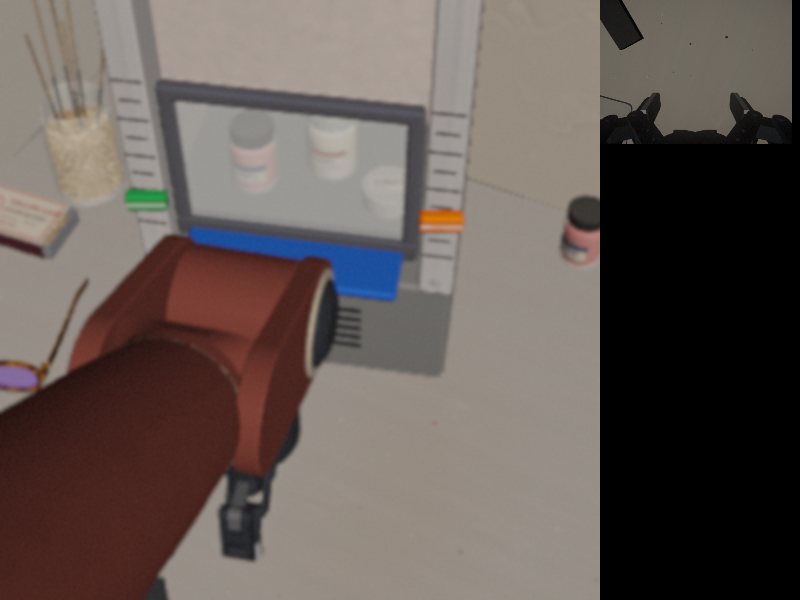

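The scene view shows the gripper before the lip's left half, jaws along the hood's x, with the fingertip near (269,428) in full-image pixels. The green line is level with the panel's lower scale and well above the lip. I'll move in by 65 mm and check wrist clearance from above.

Emit:
jog_arm --pt "0.019 0.006 0 0" --pt "0.038 0.012 0 0" --pt "0.057 0.017 0 0" --pt "0.062 0.019 0 0" --pt "0.062 0.019 0 0"

```text
time_s: 2.2
eef_pos: [0.576, 0.2271, 0.0298]
ee_rot: [[-0.295, 0.956, 0.006], [0.956, 0.295, 0.002], [-0.0, 0.006, -1.0]]
wrist_force: [-1.3, -0.7, 0.4]
finger_gap: 0.0854
```

Run:
```python
from h import *
s=telemetry.observe();p=s["eef_pos"];print(p,s["wrist_force"])
im=snap("top","t3");print(proj("top",p))
cv2.imwrite("pics/t3c.png",cv2.resize(im[200:440,180:460],None,fx=2.5,fy=2.5,interpolation=cv2.INTER_CUBIC)[...,::-1])
```

```text
[0.57600905 0.2270972  0.02984316] [-1.30949298 -0.68368061  0.35041818]
[[316.47325601 310.70637014]]
```

View pics/t3c.png

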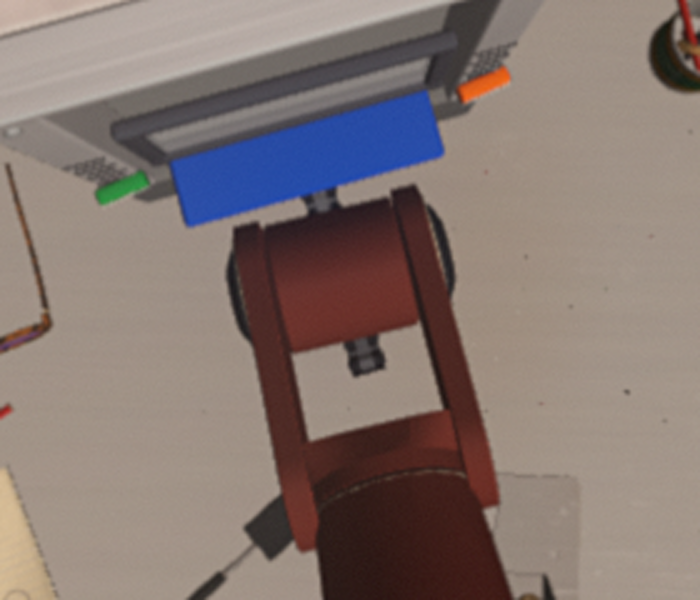

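The wrist fork clears the frame, and the rear knuckle already reaches under the lip at about (308,279) in full-image pixels. I'll go 14 mm further in and raise, watching the force.

Emit:
jog_arm --pt "0.0134 0.004 0 0" --pt "0.0134 0.004 0 0" --pt "0.0134 0.004 0.01 0" --pt "0.0134 0.004 0.02 0"

```text
time_s: 2.58
eef_pos: [0.5842, 0.2297, 0.0459]
ee_rot: [[-0.295, 0.956, -0.004], [0.956, 0.295, -0.001], [0.0, -0.004, -1.0]]
wrist_force: [-0.1, 0.6, -2.7]
finger_gap: 0.0854
```

Emit:
jog_arm --pt "0 0 0.007 0" --pt "0 0 0.014 0" --pt "0 0 0.02 0" --pt "0 0 0.02 0"

```text
time_s: 2.92
eef_pos: [0.5872, 0.2305, 0.0686]
ee_rot: [[-0.295, 0.956, 0.003], [0.956, 0.295, 0.001], [-0.0, 0.003, -1.0]]
wrist_force: [1.0, 0.3, 0.2]
finger_gap: 0.0856
```

Emit:
jog_arm --pt "0 0 0.007 0" --pt "0 0 0.014 0" --pt "0 0 0.02 0" --pt "0 0 0.02 0"

```text
time_s: 3.25
eef_pos: [0.5873, 0.2305, 0.0883]
ee_rot: [[-0.295, 0.956, 0.003], [0.956, 0.295, 0.001], [-0.0, 0.003, -1.0]]
wrist_force: [0.3, 0.3, 0.3]
finger_gap: 0.0857
```

```bash
cat >> h.py <<'E'
M=np.array([.63536,.24558]);X=np.array([.9559,.2936]);Y=np.array([-.2936,.9559])
def lipz(im,ys=(-.085,-.075,-.065,-.055,.085),n="scene"):
    hsv=cv2.cvtColor(im,cv2.COLOR_RGB2HSV);blue=cv2.inRange(hsv,(105,120,50),(130,255,255)).astype(np.float32)
    zs=np.arange(.11,.32,.0005);r=[]
    for y in ys:
        uv=proj(n,[[*(M+y*Y),z] for z in zs]).astype(np.float32)
        b=cv2.remap(blue,uv[:,:1].copy(),uv[:,1:].copy(),cv2.INTER_LINEAR)[:,0]>127
        r.append(zs[b][0] if b.any() else np.nan)
    return np.round(r,4)
E
python3 - <<'E'
from h import *
print(lipz(cv2.imread("pics/scene1.png")[...,::-1]))
im=snap("scene","s4");print(lipz(im));print(telemetry.observe()["wrist_force"])
E
```

```text
[0.159  0.1575 0.158  0.1585 0.158 ]
[0.2055 0.2065 0.207  0.2075    nan]
[0.74361734 0.69214858 0.4286403 ]
```

The sash has moved: its lip underside went from about 0.158 to 0.2065 by the same measure. The green line is at about 0.210, so I'll raise 4 mm more, then lower clear and back off.

Emit:
jog_arm --pt "0 0 0.002 0" --pt "0 0 0.004 0" --pt "0 0 0.004 0" --pt "0 0 0.004 0"

```text
time_s: 3.63
eef_pos: [0.5864, 0.2302, 0.0905]
ee_rot: [[-0.295, 0.956, 0.0], [0.956, 0.295, 0.0], [-0.0, 0.001, -1.0]]
wrist_force: [-0.7, -0.2, 0.1]
finger_gap: 0.0854
```

Run:
```python
from h import *
im=snap("scene","s5");print(lipz(im));print(telemetry.observe()["wrist_force"])
```

```text
[0.208  0.209  0.2095 0.2075    nan]
[-0.17869485 -0.42896666 -0.07644684]
```

Emit:
jog_arm --pt "0 0 -0.01 0" --pt "0 0 -0.02 0" --pt "0 0 -0.03 0" --pt "0 0 -0.035 0" --pt "0 0 -0.035 0"

```text
time_s: 4.1
eef_pos: [0.5844, 0.2297, 0.0523]
ee_rot: [[-0.295, 0.956, -0.005], [0.956, 0.295, -0.001], [0.0, -0.005, -1.0]]
wrist_force: [-0.5, 0.4, -0.1]
finger_gap: 0.0857
```

Run:
```python
from h import *
im=snap("scene","s6");print(lipz(im));print(telemetry.observe()["wrist_force"])
```

```text
[0.208  0.209  0.2095 0.2075    nan]
[-0.30579173 -0.05311463 -0.58309483]
```

It held at about 0.209. Backing away.

Emit:
jog_arm --pt "-0.036 -0.011 0 0" --pt "-0.072 -0.022 0 0" --pt "-0.108 -0.033 0 0" --pt "-0.144 -0.044 0 0" --pt "-0.144 -0.044 0.03 0"

```text
time_s: 4.57
eef_pos: [0.4234, 0.1817, 0.0702]
ee_rot: [[-0.295, 0.955, -0.032], [0.955, 0.295, -0.008], [0.002, -0.033, -0.999]]
wrist_force: [-3.1, -0.9, -4.8]
finger_gap: 0.0853
```

Emit:
jog_arm --pt "-0.02 0.03 0.02 0" --pt "-0.04 0.06 0.04 0" --pt "-0.05 0.09 0.06 0" --pt "-0.05 0.12 0.06 0" --pt "-0.05 0.12 0.06 0"

```text
time_s: 4.98
eef_pos: [0.3928, 0.3107, 0.1486]
ee_rot: [[-0.299, 0.954, 0.005], [0.954, 0.299, 0.005], [0.003, 0.006, -1.0]]
wrist_force: [0.3, 0.7, -0.3]
finger_gap: 0.0852
```

Run:
```python
from h import *
s=telemetry.observe();print(s["eef_pos"],s["wrist_force"],abs(s["qvel"]).max(),s["time_s"])
im=snap("scene","s7");print(lipz(im))
cv2.imwrite("pics/s7c.png",cv2.resize(im[200:330,200:400],None,fx=4,fy=4,interpolation=cv2.INTER_CUBIC)[...,::-1])
for o in(0,.028):print(np.round((proj("scene",[[*(M+o*X+y*Y),.210] for y in(.125,-.125)])-[200,200])*4+1.5))
```

```text
[0.3928478  0.31067278 0.14860755] [ 0.29658204  0.68102996 -0.30021957] 0.0643028543358144 4.9833
[0.208  0.209  0.2095 0.2075 0.21  ]
[[ 71. 259.]
 [671. 332.]]
[[ 90. 211.]
 [678. 280.]]
```

View pics/s7c.png

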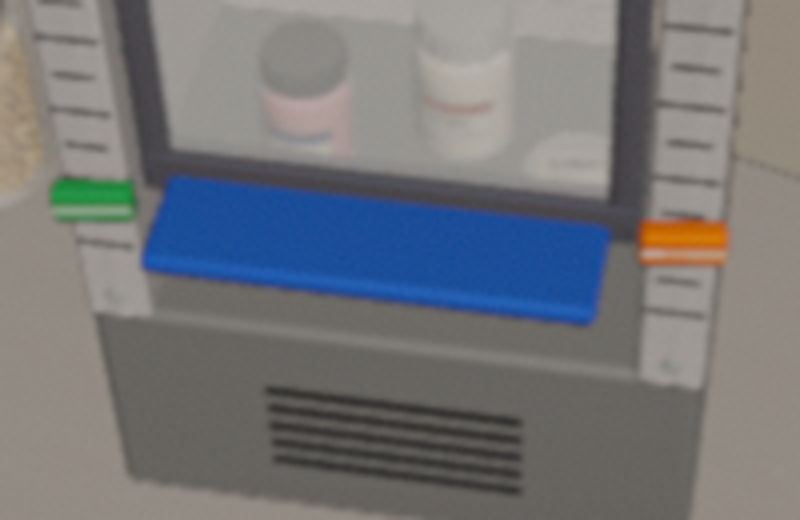

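The final view shows the lip's lower front edge running from (147,268) to (592,322) in the crop and the green white line at (93,213). A 0.210 m height at the marker's face projects to row 211, so the two agree to a few mm. The arm is clear, so I'm handing in.

Emit:
jog_arm --pt "0 0 0 0" --pt "0 0 0 0" --pt "0 0 0 0" --pt "0 0 0 0"

```text
time_s: 5.37
eef_pos: [0.3923, 0.3052, 0.1448]
ee_rot: [[-0.293, 0.956, -0.001], [0.956, 0.293, -0.001], [-0.0, -0.001, -1.0]]
wrist_force: [-0.3, 0.1, 0.6]
finger_gap: 0.0852
```

```bash
python3 -c "
from h import *
print(abs(telemetry.observe()['qvel']).max());print(job.job_done())"
```

```text
0.0057729726846854484
the job is handed in; nothing more can be done
None
```

I raised the sash about 50 mm to the green marker by pushing up from under the lip with the open gripper. I then lowered the hand clear, backed it away to open air and handed the job in at about 5.4 s.

- **Height:** the lip's underside measured z ≈ 0.209 m and the green white line ≈ 0.210 m, inside the 15 mm allowance. The orange line is at about 0.228 m. The reading didn't change when I took the hand away.
- **Forces:** every wrist-force reading was under 6 N, and it was near zero at the end.
- **Disagreements:** my measures differ by 2–4 mm: the lip's start height was 0.156 by two cameras and 0.158 by one, and the green line came out between 0.208 and 0.212. The lip's measured width was 185 mm against the stated 190 mm.
- **Contact point:** I didn't see which part of the gripper pushed the lip. The contact was roughly 118 mm above the fingertips, so it may have been the gripper's body rather than a finger.

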